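Stroke shut the terminal caps of a battery module

ROBOT

A 6-joint arm with a two-finger parallel gripper is mounted at the origin on the work surface. World frame = base frame: x ahead of the robot, y to its left, z up, the work surface at z = 0. Lengths are in m, angles in rad, forces in N, time in s.
With the tool pointing down it reaches from about 0.3 to 0.85 m from the base axis. Payload 5.4 kg.
Tool frame: the origin (TCP) lies between the finger pads; the fingertips stand 8 mm ahead of it and the grasp point (between the pads) lies 11 mm behind it; y points along the fingers, x is the direction in which the jaws open and shut, and the axes are right-handed (so a half turn about y gives the same grasp; the last joint's range is limited). The gripper opens to 85 mm and grips with 20 to 120 N. Pads are 22 mm wide; open, the fingers measure 114 mm over their backs; the gripper's body (76 mm by 85 mm) begins 54 mm behind the grasp point. The pads swing forward as they close: fully open they stand 13 mm farther back than shut.
Start: joints at [-1.556, 0.158, 1.597, -0, 1.386, -0.21], TCP at [0.128, -0.561, 0.239] pointing down, gripper open.
Joint ranges: [-2.91, 2.91], [-0.94, 2.29], [0.18, 2.7], [-1.29, 4.43], [0.17, 2.64], [-3, 3]. Speed limits (rad/s): [2.57, 2.57, 3.14, 3.14, 3.14, 3.14].

INTERFACE

Orientations are given as [roll, pitch, yaw] about the fixed x, y, z axes, in that order (R = Rz(yaw) Ry(pitch) Rx(roll)).
In Python, from station import sense, get_image, sign_off, cut_out gives the robot as it stands. The module is installed in compiled form; this text tells all that it offers.
- The arm moves only by the tool drive_tool, never from a script. Its argument "increments" is a list of rows, each a list of 2 entries, a list of its own where there are three numbers: the shift along the tool's x, y, z in cm, then the turn, a rotation vector about the tool's x, y, z in degrees. A call has exactly 10 rows; each row shifts and turns the commanded pose from where the row before left it, along the tool's axes as they then stand; what a row does not reach is not made up. A row lasts 1/10 s, in which the tool goes at most 50 mm and 8.59 degrees, less where a joint would pass 70% of its speed; a pose out of reach is approached as far as the arm can. A call is refused whole if a number of a shift passes 5 or a number of a turn 8.59, either way. A call with a gripper value outside its range is refused whole. "fingers" is the closure in counts, from 0 (fully open) to 255 (shut), set as the call begins (left out, the last holds). The fingers move at their own pace and stop on an object; "grip_force" is the grip in N (left out, the last holds). Time passes only in rows, so rows that do not move let the fingers close, or fill a call up. It gives the time, the measured TCP pose, the force and the opening at its end, in the units of the state.
- sense(): the state, without advancing time (a new reading comes with each control period).
- get_image(name): name is "scene" or "side" or "wrist"; returns a dict with "color" (480x640x3 uint8, red, green, blue), "depth" (480x640 float32, m along the optical axis (not along the pixel's ray), 0 where there is no reading), "mtx" (3x3 intrinsics, pixels), "distortion" ([k1, k2, p1, p2, k3] as OpenCV has them; the pictures are not rectified), "view" (4x4, takes a point from world to camera coordinates); the wrist camera has in their place "mount" (4x4, takes a point from camera to tool coordinates, whose origin is the TCP and whose axes are the tool frame's). Camera axes: x right, y up, looking along -z (the intrinsics and any distortion apply to the point x, -y, -z); pixel columns grow to the right and rows downward; lengths in m; the calibration is good to about 2 mm. A picture is of the moment at which its call begins: read the wrist's pose just before it.
- sign_off(): hands the job in, once; it reports no verdict.
Trained networks look in a picture, given as the dict that the camera call returned (one of the last four; its "shot" number tells which), for a name from the list of things; names that differ only in an ending like _2 or _b are one class to them, and where a whole thing is asked for, a point or a joint stands for the part that bears it (a point fixed in the world has none). Each returns a list of dicts, best first, with "confidence" (0 to 1); they miss things now and then, are a little off and sometimes report something else, mostly with a low value. They report only what shows in the picture. A call takes as long as a camera call.
- cut_out(query, picture): "pixels" (480x640 bool, what is visible of it) and "bbox" ([left, top, right, bottom] in pixels, round what is visible of it).
The state is a dict: "time": time; "q": joint angles; "qvel": joint speeds; "effort": joint torques, N m; "ee_pos": TCP position; "orientation": TCP orientation; "wrist_force": force on the tool from outside, world axes, zero at the start; "wrist_torque": the same for the moment, N m; "width": finger opening in m.
Only numpy, scipy, OpenCV 4.12 (cv2) and the standard library are available. Lean on these libraries where they do the work, as an engineer would, in place of code of your own. Each camera call takes 0.05 s, during which the arm holds its last target. There are 200 camera calls.

TASK

Close the five half-open terminal caps on top of the battery module by running the closed fingertips lightly along the row, hinge edge first, so that they shut flat one after another from the first to the fifth. Do it in one unbroken stroke, staying close over the row until the last cap is shut, then move clear. Do not press hard, do not shift or lift the module, and leave the loose cell, screwdriver and tray where they are.

Things in the scene. Friction and masses are not known exactly. Their poses are not given: they have to be found in the camera images.
- module: Loose 4 kg battery module, 270 mm long (its x), 110 wide (y), any yaw: blue block, black holder whose top is 75 mm above the origin. Origin: centre of the underside, z up. Bus bars with bolts (81 mm high) run 36 mm either side of the middle line; on that line (y = 0) five black blocks 32 mm wide, tops 85 mm high, at 40 mm pitch, each with a grey cap hinged at its -x edge
- row_start (a point): point on the module, 89 mm above the bench: middle of the hinge edge of the first cap (module x = -95 mm, y = 0), level with the tops of shut caps. The stroke runs from here towards row_end, which meets each cap's hinge edge first; the other way would catch under the free edges
- row_end (a point): point on the module, 89 mm above the bench: middle of the free edge of the fifth cap when shut (module x = +95 mm, y = 0)
- cell: bystander: loose upright round battery cell, 33 mm diameter, 70 mm high; origin at the centre of its underside
- driver: bystander: loose screwdriver lying on the bench, 170 mm long along its x, handle towards its -x
- tray: bystander: loose open black parts tray 70 x 90 x 30 mm; origin at the centre of its underside
- cap1 (a joint): first cap of the row: flat plastic flap 30 x 30 x 3 mm, top 89 mm above the bench when shut. Hinge across the row at module x = -95 mm, 87.5 mm high; shut, it reaches 30 mm from there towards +x. Hinge angle in rad: 0 is shut and flat, grows as the free edge rises; starts about 0.55 to 1.0 (half open), stops at 1.2. Light friction hinge (about 0.006 N m), stays where it is left
- cap2 (a joint): second cap of the row: flat plastic flap 30 x 30 x 3 mm, top 89 mm above the bench when shut. Hinge across the row at module x = -55 mm, 87.5 mm high; shut, it reaches 30 mm from there towards +x. Hinge angle in rad: 0 is shut and flat, grows as the free edge rises; starts about 0.55 to 1.0 (half open), stops at 1.2. Light friction hinge (about 0.006 N m), stays where it is left
- cap3 (a joint): third cap of the row: flat plastic flap 30 x 30 x 3 mm, top 89 mm above the bench when shut. Hinge across the row at module x = -15 mm, 87.5 mm high; shut, it reaches 30 mm from there towards +x. Hinge angle in rad: 0 is shut and flat, grows as the free edge rises; starts about 0.55 to 1.0 (half open), stops at 1.2. Light friction hinge (about 0.006 N m), stays where it is left
- cap4 (a joint): fourth cap of the row: flat plastic flap 30 x 30 x 3 mm, top 89 mm above the bench when shut. Hinge across the row at module x = 25 mm, 87.5 mm high; shut, it reaches 30 mm from there towards +x. Hinge angle in rad: 0 is shut and flat, grows as the free edge rises; starts about 0.55 to 1.0 (half open), stops at 1.2. Light friction hinge (about 0.006 N m), stays where it is left
- cap5 (a joint): fifth cap of the row: flat plastic flap 30 x 30 x 3 mm, top 89 mm above the bench when shut. Hinge across the row at module x = 65 mm, 87.5 mm high; shut, it reaches 30 mm from there towards +x. Hinge angle in rad: 0 is shut and flat, grows as the free edge rises; starts about 0.55 to 1.0 (half open), stops at 1.2. Light friction hinge (about 0.006 N m), stays where it is left

How it is judged:
On the way, in this order (a step that is already met when the one before it is completed fails the run):
1. the first cap is pushed shut (value of joint cap1 below 0.15 rad), for 0.05 s.
2. the second cap is pushed shut (value of joint cap2 below 0.15 rad), for 0.05 s.
3. the third cap is pushed shut (value of joint cap3 below 0.15 rad), for 0.05 s.
4. the fourth cap is pushed shut (value of joint cap4 below 0.15 rad), for 0.05 s.
5. the fifth cap is pushed shut (value of joint cap5 below 0.15 rad), for 0.05 s.
At the end, for the whole second after the job is handed in: All five caps lie shut (hinge angle under 0.15 rad, free edge less than 4.5 mm up), the module stands flat, at rest, within 15 mm of where it was, and the bystanders are within 20 mm of their places (value of joint each of cap1, cap2, cap3, cap4, cap5 below 0.15 rad and distance of module from where it was at the start of the episode below 0.015 m and angle between module's own z axis and vertical below 0.05 rad and linear speed of module below 0.01 m/s and distance of each of cell, driver, tray from where it was at the start of the episode below 0.02 m); the robot touches nothing.
It fails at once if the module is pressed hard (over 30 N) (contact force between the fingers and module above 30 N).
It fails at once if the module is shifted or lifted by more than 15 mm (distance of module from where it was at the start of the episode above 0.015 m).
It fails at once if the fingertips leave the row (over about 40 mm above it or 40 mm aside) between shutting the first and the last cap (value of joint cap1 below 0.15 rad and value of joint cap5 above 0.15 rad and (z of the grasp point in the frame of module above 0.15 m or y of the grasp point in the frame of module above 0.04 m or y of the grasp point in the frame of module below -0.04 m)).
It fails at once if the cell, screwdriver or tray is moved by more than 20 mm (distance of any of cell, driver, tray from where it was at the start of the episode above 0.02 m).
It also fails if it takes over 45 s, if anything falls off the work surface, if the arm or the gripper's body presses on something with over 40 N, if the wrist force passes 120 N, or if a joint passes its speed limit or range.

## Working session

There is one attempt and no reset: what is moved stays moved. The work goes in short steps, Python scripts to look and compute and a tool call to move; the robot and the scene stay as the last step left them, time stands still between calls to the robot, and variables do not carry over. Pictures are saved under pics/ and viewed, about 8 in all and at most 12, crops included, and the job is handed in when it is done.

Besides the shell and the picture viewer there is one more tool, called after "Emit:" as a command line: name --argument value ..., lists and objects as JSON in quotes. drive_tool: Moves the arm, as the interface text tells. Its arguments: {"type":"object","properties":{"increments":{"type":"array"},"fingers":{"type":"number"},"grip_force":{"type":"number"}},"required":["increments"]}

```bash
mkdir -p pics
cat > h.py <<'E'
import numpy as np, cv2
from station import sense,get_image,cut_out,sign_off
def cloud(im):
    d=im["depth"]; v,u=np.mgrid[0:480,0:640]
    p=cv2.undistortPoints(np.stack([u,v],-1).reshape(-1,1,2).astype(np.float64),im["mtx"],np.array(im["distortion"],float)).reshape(480,640,2)
    c=np.stack([p[...,0]*d,-p[...,1]*d,-d,np.ones_like(d)],-1)
    w=c@np.linalg.inv(im["view"]).T
    w[d==0]=np.nan
    return w[...,:3]
E
python3 - <<'E'
from h import *
s=sense();print({k:np.round(s[k],3) for k in s})
ims=[]
for n in("scene","side"):
    im=get_image(n);np.savez("im_"+n,color=im["color"],depth=im["depth"],view=im["view"],mtx=im["mtx"],distortion=im["distortion"]);w=cloud(im);cv2.imwrite(f"pics/{n}1.png",im["color"][...,::-1])
    for q in("module","cap1","cell","driver","tray"):
        for r in cut_out(q,im)[:2]:
            p=w[r["pixels"]];p=p[~np.isnan(p[:,0])]
            print(n,q,round(r["confidence"],2),r["bbox"],len(p),np.round(np.median(p,0),3) if len(p) else "",np.round(np.percentile(p,99,axis=0),3) if len(p) else "")
            if q=="module":
                for lo,hi in((.07,.084),(.03,.079)):
                    t=p[(p[:,2]>lo)&(p[:,2]<hi)]
                    if len(t)>50:
                        print(lo,cv2.minAreaRect(t[:,:2].astype(np.float32)*1000), len(t))
                break
E
```

```text
{'time': np.float64(0.0), 'q': array([-1.556,  0.159,  1.598, -0.   ,  1.386, -0.21 ]), 'qvel': array([ 0.001, -0.   ,  0.   , -0.003,  0.   , -0.001]), 'effort': array([-1.0000e-03, -3.9600e+01, -3.3143e+01, -0.0000e+00,  8.0000e-03,
       -0.0000e+00]), 'ee_pos': array([ 0.128, -0.56 ,  0.238]), 'orientation': array([-1.57 ,  0.002, -1.346]), 'wrist_force': array([ 0.357,  0.178, -1.429]), 'wrist_torque': array([ 0.029, -0.02 ,  0.015]), 'width': np.float64(0.086)}
scene module 0.79 [213.1, 184.1, 318.9, 339.8] 11916 [ 0.598 -0.037  0.072] [0.681 0.032 0.102]
0.07 ((543.3289794921875, -36.88530731201172), (110.29501342773438, 271.5113220214844), 80.84876251220703) 7881
0.03 ((543.4769287109375, -37.00123596191406), (110.65609741210938, 271.8493347167969), 80.86040496826172) 8168
scene cap1 0.66 [269.9, 184.9, 292.4, 194.4] 121 [ 0.46  -0.023  0.099] [ 0.469 -0.009  0.111]
scene cap1 0.63 [277.4, 205.3, 281.5, 211.0] 10 [ 0.509 -0.021  0.101] [ 0.513 -0.017  0.103]
scene cell 0.82 [333.6, 210.3, 358.1, 251.3] 758 [0.506 0.081 0.046] [0.511 0.102 0.07 ]
scene driver 0.93 [177.1, 234
[... 426 characters left out ...]
8516, 270.8830871582031), 81.04621124267578) 8879
side cap1 0.82 [359.2, 193.1, 379.1, 222.5] 352 [ 0.539 -0.037  0.096] [ 0.552 -0.022  0.106]
side cap1 0.78 [380.7, 213.6, 399.9, 232.0] 302 [ 0.5   -0.031  0.096] [ 0.512 -0.017  0.105]
side cell 0.72 [349.1, 281.4, 371.2, 321.0] 910 [0.491 0.09  0.057] [0.509 0.096 0.072]
side driver 0.73 [352.9, 176.0, 424.3, 216.9] 474 [ 0.537 -0.149  0.023] [ 0.624 -0.082  0.074]
side driver 0.63 [358.3, 194.3, 380.3, 222.1] 373 [ 0.539 -0.037  0.095] [ 0.562 -0.022  0.106]
side tray 0.83 [241.1, 251.0, 322.4, 324.7] 3094 [0.616 0.097 0.007] [0.653 0.149 0.031]
side tray 0.47 [334.6, 186.7, 355.0, 213.3] 341 [ 0.579 -0.043  0.094] [ 0.592 -0.028  0.104]
```

View pics/scene1.png

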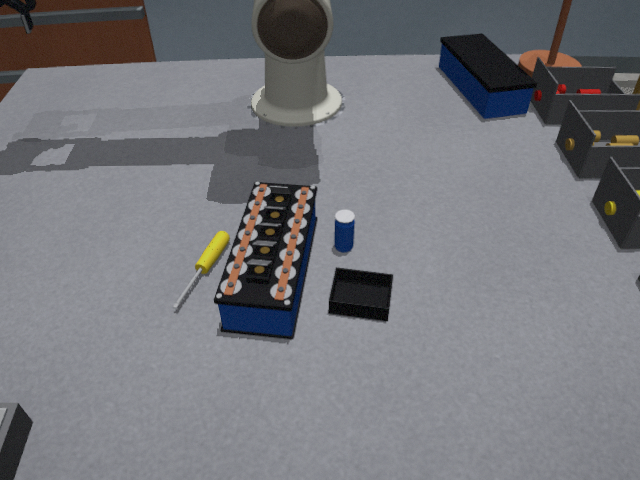

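View pics/side1.png

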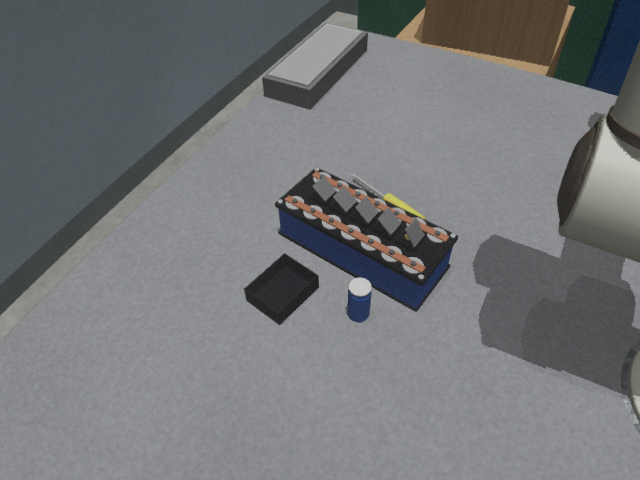

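Run:
```python
from h import *
a=np.radians(-9.05);c=np.array([.5435,-.0375]);R=np.array([[np.cos(a),np.sin(a)],[-np.sin(a),np.cos(a)]])
for n in("scene","side"):
    im=np.load(f"im_{n}.npz");w=cloud(im).reshape(-1,3);w=w[~np.isnan(w[:,0])]
    m=(w[:,:2]-c)@R.T*1000
    k=(abs(m[:,1])<12)&(abs(m[:,0])<140)&(w[:,2]>.06)
    print(n)
    for x in range(-140,140,5):
        t=k&(m[:,0]>=x)&(m[:,0]<x+5)
        if t.any(): print(x+2.5,t.sum(),np.round(np.percentile(w[t,2],[5,50,95])*1000,0))
    t=(m[:,0]>-120)&(m[:,0]<120)&(abs(m[:,1])<25)&(w[:,2]>.093)&(w[:,2]<.125)
    print("cap y",np.percentile(m[t,1],[2,50,98]))
im=np.load("im_side.npz")["color"][150:290,260:470]
cv2.imwrite("pics/s2.png",cv2.resize(im[...,::-1],None,fx=3.8,fy=3.8,interpolation=cv2.INTER_CUBIC))
```

```text
scene
-137.5 3 [70. 70. 71.]
-132.5 20 [70. 72. 73.]
-127.5 18 [70. 72. 74.]
-122.5 4 [69. 71. 72.]
-117.5 2 [71. 71. 71.]
-97.5 6 [80. 80. 83.]
-92.5 55 [80. 83. 89.]
-87.5 47 [80. 83. 97.]
-82.5 59 [ 81.  98. 107.]
-77.5 52 [ 80.  83. 109.]
-72.5 34 [80. 82. 83.]
-67.5 34 [78. 81. 83.]
-62.5 11 [80. 81. 83.]
-57.5 8 [80. 85. 87.]
-52.5 29 [80. 81. 83.]
-47.5 35 [80. 82. 86.]
-42.5 30 [80. 82. 91.]
-37.5 40 [ 80.  82. 101.]
-32.5 57 [ 80.  84. 104.]
-27.5 35 [78. 81. 83.]
-22.5 19 [79. 81. 83.]
-17.5 5 [78. 85. 86.]
-12.5 31 [80. 81. 87.]
-7.5 36 [80. 82. 93.]
-2.5 40 [80. 82. 98.]
2.5 40 [ 80.  82. 102.]
7.5 64 [ 80.  83. 104.]
12.5 38 [79. 81. 83.]
17.5 25 [79. 81. 83.]
22.5 4 [85. 85. 87.]
27.5 17 [81. 89. 90.]
32.5 35 [80. 82. 93.]
37.5 54 [80. 82. 95.]
42.5 48 [ 80.  82. 100.]
47.5 80 [ 80.  84. 102.]
52.5 48 [79. 81. 82.]
57.5 26 [78. 80. 83.]
62.5 7 [84. 86. 87.]
67.5 15 [80. 88. 90.]
72.5 45 [81. 82. 94.]
77.5 55 [80. 82. 96.]
82.5 58 [ 80.  82. 101.]
87.5 85 [ 80.  83. 103.]
92.5 55 [72. 81. 83.]
97.5 113 [70. 75. 82.]
102.5 46 [70. 71. 74.]
107.5 45 [70. 71. 73.]
112.5 49 
[... 808 characters left out ...]
 [ 83.  97. 100.]
2.5 66 [ 82. 101. 104.]
7.5 47 [ 83. 104. 106.]
12.5 19 [82. 83. 85.]
17.5 9 [81. 83. 84.]
22.5 71 [73. 82. 87.]
27.5 50 [87. 89. 91.]
32.5 53 [90. 93. 95.]
37.5 56 [83. 96. 99.]
42.5 56 [ 83.  99. 102.]
47.5 51 [ 83. 102. 105.]
52.5 15 [81. 83. 85.]
57.5 9 [81. 83. 84.]
62.5 62 [73. 82. 88.]
67.5 57 [86. 90. 92.]
72.5 51 [84. 93. 96.]
77.5 55 [83. 97. 99.]
82.5 54 [ 83. 100. 103.]
87.5 47 [ 82. 103. 105.]
92.5 14 [82. 83. 84.]
97.5 7 [82. 83. 84.]
102.5 10 [73. 74. 75.]
107.5 27 [72. 74. 75.]
112.5 32 [72. 73. 75.]
117.5 29 [71. 73. 75.]
122.5 37 [72. 74. 75.]
127.5 27 [73. 73. 75.]
132.5 23 [72. 73. 74.]
137.5 2 [72. 72. 72.]
cap y [-15.24688291  -0.2073222   14.08811419]
```

View pics/s2.png

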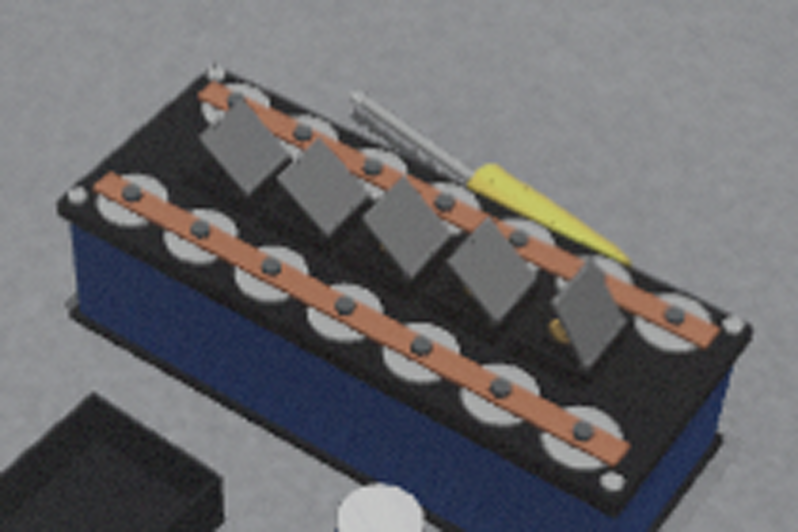

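Emit:
drive_tool --increments '[[[0,0,0],[0,5.5,0]],[[0,0,0],[0,5.5,0]],[[0,0,0],[0,5.5,0]],[[0,0,0],[0,5.5,0]],[[-2,0,0.7],[0,0,0]],[[-2.9,0,1],[0,0,0]],[[-2.9,0,1],[0,0,0]],[[-2.9,0,1],[0,0,0]],[[-2.9,0,1],[0,0,0]],[[-2.9,0,1],[0,0,0]]]' --fingers 255 --grip_force 20

```text
time: 1.6
ee_pos: [0.211, -0.4056, 0.2394]
orientation: [-1.571, -0.0, -1.73]
wrist_force: [1.0, -0.3, 0.7]
width: 0.0002
```

Emit:
drive_tool --increments '[[[-2.9,0,1],[0,0,0]],[[-2.9,0,1],[0,0,0]],[[-2.9,0,1],[0,0,0]],[[-2.9,0,1],[0,0,0]],[[-2.9,0,1],[0,0,0]],[[-2.9,0,1],[0,0,0]],[[-2.9,0,1],[0,0,0]],[[-2.9,0,1],[0,0,0]],[[-2.9,0,1],[0,0,0]],[[-2.9,0,1],[0,0,0]]]'

```text
time: 2.6
ee_pos: [0.3558, -0.135, 0.2396]
orientation: [-1.57, -0.0, -1.73]
wrist_force: [-0.3, -1.1, -0.6]
width: -0.0
```

Emit:
drive_tool --increments '[[[-2.5,0,1],[0,0,0]],[[-2.5,0,1],[0,0,0]],[[-2.5,0,1],[0,0,0]],[[-2.5,0,1],[0,0,0]],[[-2.5,0,1],[0,0,0]],[[0,2,0],[0,0,0]],[[0,2,0],[0,0,0]],[[0,2,0],[0,0,0]],[[0,2,0],[0,0,0]],[[0,0,0],[0,0,0]]]'

```text
time: 3.6
ee_pos: [0.4224, -0.02, 0.1568]
orientation: [-1.576, 0.001, -1.73]
wrist_force: [-1.4, -0.7, 0.4]
width: -0.0
```

Run:
```python
from h import *
s=sense();print(np.round(s["ee_pos"],4),np.round(s["orientation"],4),np.round(s["wrist_force"],2),np.round(s["q"],2))
a=np.radians(-9.05);c=np.array([.5435,-.0375]);R=np.array([[np.cos(a),np.sin(a)],[-np.sin(a),np.cos(a)]])
print("tcp in module mm",R@(s["ee_pos"][:2]-c)*1000)
im=get_image("side");w=cloud(im)
m=(w[...,:2]-c)@R.T*1000;z=w[...,2]*1000
k=(abs(m[...,0]+120)<40)&(abs(m[...,1])<40)&(z>118)&(z<230)
for lo in range(118,230,8):
    t=k&(z>=lo)&(z<lo+8)
    if t.sum()>5: print(lo,t.sum(),np.round(np.percentile(m[t],[3,97],axis=0)))
h=k&(z<160);print("lowest z",np.percentile(z[h],[0,2,5]) if h.any() else None)
cv2.imwrite("pics/s3.png",cv2.resize(im["color"][90:310,260:540,::-1],None,fx=2.7,fy=2.7,interpolation=cv2.INTER_CUBIC))
```

```text
[ 0.4224 -0.02    0.1568] [-1.5764e+00  1.0000e-03 -1.7299e+00] [-1.4  -0.71  0.44] [-0.33 -0.16  2.09 -0.    1.22  1.4 ]
tcp in module mm [-122.31839996   -1.72174052]
142 6 [[-128.    3.]
 [-115.    4.]]
150 38 [[-131.   -6.]
 [-109.   10.]]
158 81 [[-131.   -7.]
 [-109.   12.]]
166 83 [[-131.   -7.]
 [-109.   12.]]
174 64 [[-131.   -8.]
 [-114.   12.]]
182 13 [[-133.   -9.]
 [-129.    9.]]
190 68 [[-134.  -27.]
 [-117.   29.]]
198 99 [[-133.  -35.]
 [-111.   34.]]
206 79 [[-136.  -38.]
 [-114.   39.]]
214 118 [[-137.  -36.]
 [-118.   38.]]
222 89 [[-137.  -18.]
 [-115.   37.]]
lowest z [147.38640931 149.26568399 149.3929497 ]
```

View pics/s3.png

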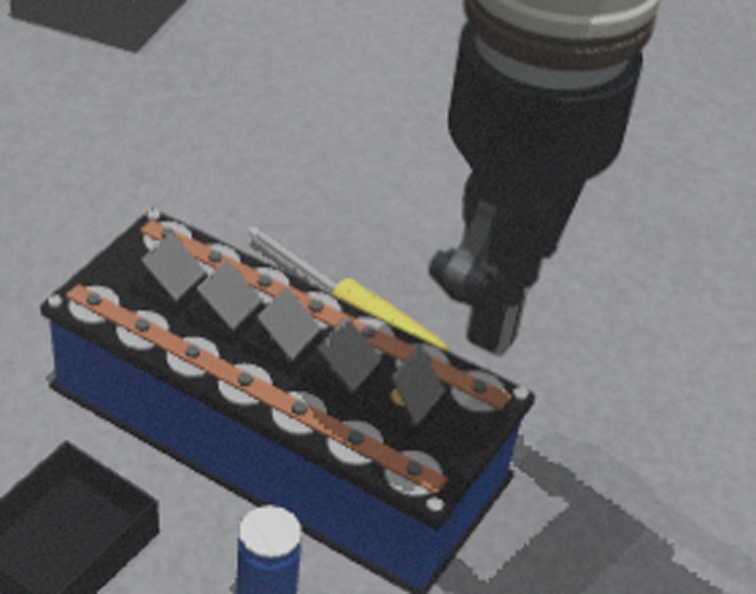

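Emit:
drive_tool --increments '[[[-0.2,0.8,0],[0,0,0]],[[0,1,0],[0,0,0]],[[0,1,0],[0,0,0]],[[0,1,0],[0,0,0]],[[0,1,0],[0,0,0]],[[0,0.7,0],[0,0,0]],[[0,0.2,0],[0,0,0]],[[0,0,0],[0,0,0]],[[0,0,0],[0,0,0]],[[0,0,0],[0,0,0]]]'

```text
time: 4.65
ee_pos: [0.4252, -0.0188, 0.1028]
orientation: [-1.57, -0.0, -1.73]
wrist_force: [-0.4, 0.0, -0.2]
width: 0.0001
```

Run:
```python
from h import *
a=np.radians(-9.05);c=np.array([.5435,-.0375]);R=np.array([[np.cos(a),np.sin(a)],[-np.sin(a),np.cos(a)]])
for i in range(3):
    im=get_image("side");s=sense();print(np.round(s["ee_pos"],4),np.round(s["orientation"],4),np.round(s["wrist_force"],2),"mod",R@(s["ee_pos"][:2]-c)*1000)
```

```text
[ 0.4252 -0.0188  0.1027] [-1.5698e+00 -2.0000e-04 -1.7300e+00] [-0.55  0.43  0.23] mod [-119.80178002   -0.15706683]
[ 0.4251 -0.0188  0.1027] [-1.5699e+00 -1.0000e-04 -1.7300e+00] [-0.45 -0.02 -0.13] mod [-119.87299642   -0.13852536]
[ 0.425  -0.0187  0.1026] [-1.5701e+00 -1.0000e-04 -1.7299e+00] [ 0.06 -0.01  0.2 ] mod [-1.19952947e+02 -1.15496322e-01]
```

Emit:
drive_tool --increments '[[[0,0.4,0],[0,0,0]],[[0,0,0],[0,0,0]],[[0,0,0.5],[0,0,0]],[[0,0,0.5],[0,0,0]],[[0,0,0.5],[0,0,0]],[[0,0,0.5],[0,0,0]],[[0,0,0.5],[0,0,0]],[[0,0,0.5],[0,0,0]],[[0,0,0.5],[0,0,0]],[[0,0,0.5],[0,0,0]]]'

```text
time: 5.8
ee_pos: [0.4648, -0.0251, 0.0984]
orientation: [-1.57, -0.0, -1.73]
wrist_force: [0.2, 0.1, 0.9]
width: -0.0002
```

```bash
cat > chk.py <<'E'
from h import *
import sys
a=np.radians(-9.05);c=np.array([.5435,-.0375]);R=np.array([[np.cos(a),np.sin(a)],[-np.sin(a),np.cos(a)]])
im=get_image("side");s=sense();print(np.round(s["ee_pos"],4),np.round(s["orientation"],4),np.round(s["wrist_force"],2),"mod",R@(s["ee_pos"][:2]-c)*1000)
w=cloud(im);m=(w[...,:2]-c)@R.T*1000;z=w[...,2]*1000
for i in range(5):
    x0=-95+40*i
    print(i+1,[np.round(np.median(z[(m[...,0]>x0+q)&(m[...,0]<=x0+q+6)&(abs(m[...,1])<12)&(z>84)&(z<115)]),1) for q in(0,6,12,18,24)])
cv2.imwrite(f"pics/{sys.argv[1]}.png",cv2.resize(im["color"][130:310,260:490,::-1],None,fx=3.3,fy=3.3,interpolation=cv2.INTER_CUBIC))
E
python3 chk.py s4
```

```text
[ 0.4655 -0.0254  0.0986] [-1.5695e+00 -1.0000e-04 -1.7302e+00] [ 0.46 -0.35 -0.03] mod [-78.88837865  -0.29258055]
1 [np.float64(87.6), np.float64(99.9), np.float64(90.8), np.float64(92.2), np.float64(90.9)]
2 [np.float64(89.5), np.float64(94.1), np.float64(99.1), np.float64(103.3), np.float64(85.1)]
3 [np.float64(89.9), np.float64(94.9), np.float64(99.5), np.float64(103.4), np.float64(84.2)]
4 [np.float64(89.8), np.float64(93.6), np.float64(98.1), np.float64(101.9), np.float64(84.2)]
5 [np.float64(89.4), np.float64(94.1), np.float64(98.4), np.float64(102.8), np.float64(84.5)]
```

View pics/s4.png

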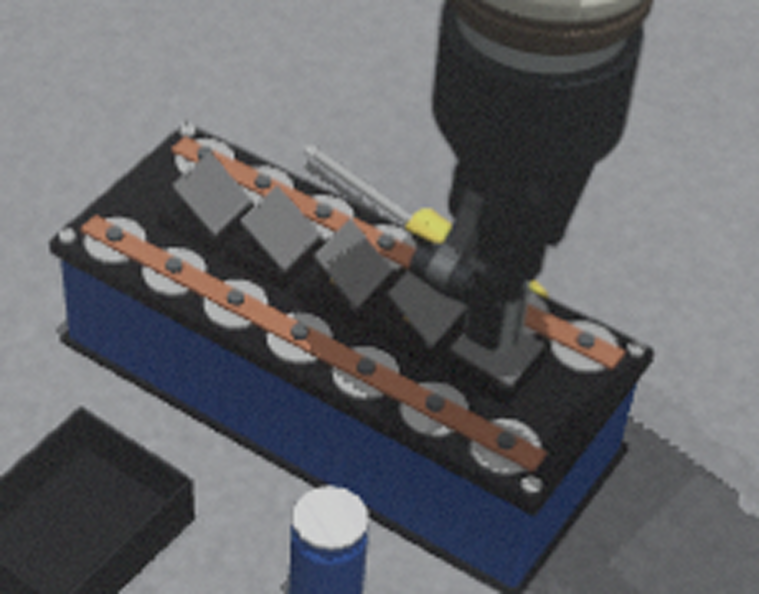

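Emit:
drive_tool --increments '[[[0,0.03,0.1],[0,0,0]],[[0,0.03,0.1],[0,0,0]],[[0,0.02,0.1],[0,0,0]],[[0,0,0.1],[0,0,0]],[[0,0,0.1],[0,0,0]],[[0,0,0.1],[0,0,0]],[[0,0,0.1],[0,0,0]],[[0,0,0.1],[0,0,0]],[[0,0,0.1],[0,0,0]],[[0,0,0.1],[0,0,0]]]'

```text
time: 6.85
ee_pos: [0.4742, -0.0266, 0.0975]
orientation: [-1.571, 0.0, -1.73]
wrist_force: [-0.4, 0.7, -1.1]
width: -0.0002
```

Emit:
drive_tool --increments '[[[0,0,0.4],[0,0,0]],[[0,0,0.4],[0,0,0]],[[0,0,0.4],[0,0,0]],[[0,0,0.4],[0,0,0]],[[0,0,0.4],[0,0,0]],[[0,0,0.4],[0,0,0]],[[0,0,0.4],[0,0,0]],[[0,0,0.4],[0,0,0]],[[0,0,0.4],[0,0,0]],[[0,0,0.3],[0,0,0]]]'

```text
time: 7.85
ee_pos: [0.5131, -0.0329, 0.0975]
orientation: [-1.571, -0.0, -1.73]
wrist_force: [-0.1, -0.1, -0.7]
width: -0.0001
```

```bash
python3 chk.py s5
```

```text
[ 0.5134 -0.033   0.0976] [-1.5701e+00 -1.0000e-04 -1.7300e+00] [-0.5  -1.11  0.39] mod [-30.43126843  -0.27761313]
1 [np.float64(87.2), np.float64(87.9), np.float64(88.2), np.float64(88.9), np.float64(89.0)]
2 [np.float64(87.4), np.float64(87.9), np.float64(95.4), np.float64(99.1), np.float64(98.9)]
3 [np.float64(90.7), np.float64(94.6), np.float64(99.2), np.float64(103.8), np.float64(85.0)]
4 [np.float64(89.5), np.float64(93.9), np.float64(97.7), np.float64(102.3), np.float64(93.5)]
5 [np.float64(89.8), np.float64(93.9), np.float64(98.7), np.float64(102.5), np.float64(85.1)]
```

View pics/s5.png

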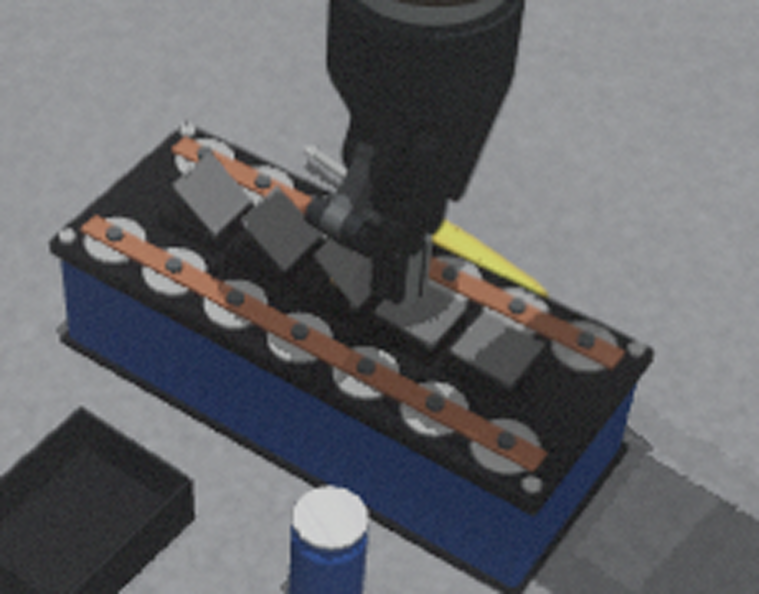

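Emit:
drive_tool --increments '[[[0,0.03,0.4],[0,0,0]],[[0,0,0.4],[0,0,0]],[[0,0,0.4],[0,0,0]],[[0,0,0.4],[0,0,0]],[[0,0,0.4],[0,0,0]],[[0,0,0.4],[0,0,0]],[[0,0,0.4],[0,0,0]],[[0,0,0.4],[0,0,0]],[[0,0,0.4],[0,0,0]],[[0,0,0.4],[0,0,0]]]'

```text
time: 8.9
ee_pos: [0.5525, -0.0392, 0.0972]
orientation: [-1.571, 0.0, -1.73]
wrist_force: [-0.4, -0.6, 0.2]
width: 0.0
```

```bash
python3 chk.py s6
```

```text
[ 0.5531 -0.0394  0.0973] [-1.5699e+00 -1.0000e-04 -1.7301e+00] [-0.24 -0.72 -0.19] mod [ 9.72794801 -0.35716384]
1 [np.float64(87.2), np.float64(87.8), np.float64(88.2), np.float64(88.7), np.float64(88.9)]
2 [np.float64(87.1), np.float64(87.4), np.float64(88.6), np.float64(88.4), np.float64(89.2)]
3 [np.float64(87.6), np.float64(88.0), np.float64(96.1), np.float64(102.4), np.float64(97.5)]
4 [np.float64(89.8), np.float64(93.7), np.float64(97.7), np.float64(101.7), np.float64(84.4)]
5 [np.float64(89.8), np.float64(94.2), np.float64(98.6), np.float64(102.4), np.float64(84.4)]
```

Emit:
drive_tool --increments '[[[0,0,0.4],[0,0,0]],[[0,0,0.4],[0,0,0]],[[0,0,0.4],[0,0,0]],[[0,0,0.4],[0,0,0]],[[0,0,0.4],[0,0,0]],[[0,0,0.4],[0,0,0]],[[0,0,0.4],[0,0,0]],[[0,0,0.4],[0,0,0]],[[0,0,0.4],[0,0,0]],[[0,0,0.4],[0,0,0]]]'

```text
time: 9.95
ee_pos: [0.592, -0.0455, 0.0972]
orientation: [-1.571, 0.0, -1.73]
wrist_force: [0.6, 0.4, -0.1]
width: -0.0
```

Emit:
drive_tool --increments '[[[0,0,0.4],[0,0,0]],[[0,0,0.4],[0,0,0]],[[0,0,0.4],[0,0,0]],[[0,0,0.4],[0,0,0]],[[0,0,0.4],[0,0,0]],[[0,0,0.4],[0,0,0]],[[0,0,0.4],[0,0,0]],[[0,0,0.4],[0,0,0]],[[0,0,0.4],[0,0,0]],[[0,0,0.4],[0,0,0]]]'

```text
time: 10.95
ee_pos: [0.6315, -0.0519, 0.0972]
orientation: [-1.571, 0.0, -1.73]
wrist_force: [-0.3, 0.5, 0.4]
width: 0.0
```

Emit:
drive_tool --increments '[[[0,0,0.3],[0,0,0]],[[0,0,0.3],[0,0,0]],[[0,0,0.3],[0,0,0]],[[0,0,0.3],[0,0,0]],[[0,0,0.1],[0,0,0]],[[0,0,0],[0,0,0]],[[0,0,0],[0,0,0]],[[0,0,0],[0,0,0]],[[0,0,0],[0,0,0]],[[0,0,0],[0,0,0]]]'

```text
time: 11.95
ee_pos: [0.6439, -0.0538, 0.0972]
orientation: [-1.571, 0.0, -1.73]
wrist_force: [-0.1, 0.1, 0.4]
width: 0.0
```

```bash
python3 chk.py s7
```

```text
[ 0.6439 -0.0539  0.0972] [-1.5708  0.     -1.7299] [-0.32 -0.21 -0.22] mod [101.76610864  -0.35046647]
1 [np.float64(87.2), np.float64(87.7), np.float64(88.1), np.float64(88.7), np.float64(89.1)]
2 [np.float64(87.1), np.float64(87.8), np.float64(88.1), np.float64(88.6), np.float64(88.8)]
3 [np.float64(87.5), np.float64(87.7), np.float64(88.0), np.float64(88.7), np.float64(89.1)]
4 [np.float64(87.2), np.float64(87.7), np.float64(88.4), np.float64(88.5), np.float64(89.2)]
5 [np.float64(87.5), np.float64(87.8), np.float64(88.5), np.float64(88.6), np.float64(98.7)]
```

View pics/s7.png

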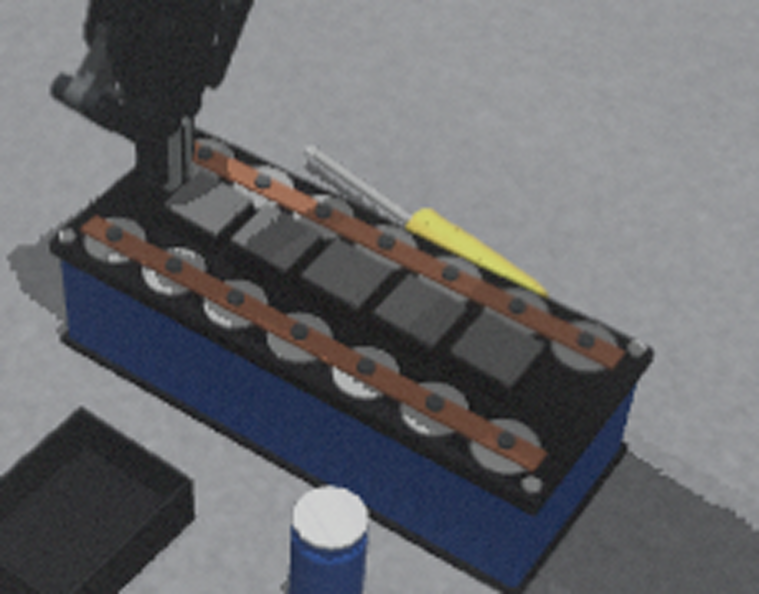

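Emit:
drive_tool --increments '[[[0,-1,0],[0,0,0]],[[0,-2,0],[0,0,0]],[[0,-2,0],[0,0,0]],[[0,-2,0],[0,0,0]],[[0,-2,0],[0,0,0]],[[0,-2,0],[0,0,0]],[[0,-1,0],[0,0,0]],[[0,0,0],[0,0,0]],[[0,0,0],[0,0,0]],[[0,0,0],[0,0,0]]]'

```text
time: 13.0
ee_pos: [0.6432, -0.0537, 0.2156]
orientation: [-1.573, 0.0, -1.73]
wrist_force: [0.6, 0.0, -0.1]
width: 0.0
```

```bash
python3 chk.py s8
python3 - <<'E'
from h import *
for n in ("scene","side"):
    im=get_image(n);w=cloud(im)
    for q in("module","cell","driver","tray"):
        r=cut_out(q,im)
        if not r: print(n,q,"none"); continue
        p=w[r[0]["pixels"]];p=p[~np.isnan(p[:,0])];print(n,q,round(r[0]["confidence"],2),np.round(r[0]["bbox"],0),np.round(np.median(p,0),3))
        if q=="module":
            t=p[(p[:,2]>.07)&(p[:,2]<.084)];print(cv2.minAreaRect(t[:,:2].astype(np.float32)*1000))
E
```

```text
[ 0.6432 -0.0537  0.2156] [-1.5734e+00  3.0000e-04 -1.7301e+00] [-0.8   0.01  0.27] mod [101.03625792  -0.28854853]
1 [np.float64(87.1), np.float64(87.8), np.float64(88.3), np.float64(89.2), np.float64(89.3)]
2 [np.float64(87.4), np.float64(87.8), np.float64(88.2), np.float64(88.4), np.float64(88.6)]
3 [np.float64(87.3), np.float64(87.8), np.float64(88.0), np.float64(88.9), np.float64(88.6)]
4 [np.float64(87.3), np.float64(88.3), np.float64(88.3), np.float64(88.9), np.float64(88.8)]
5 [np.float64(87.7), np.float64(88.0), np.float64(88.1), np.float64(88.8), np.float64(88.9)]
scene module 0.66 [213. 182. 321. 342.] [ 0.604 -0.035  0.072]
((543.7125244140625, -37.012298583984375), (109.98080444335938, 272.1086120605469), 80.93534088134766)
scene cell 0.86 [335. 213. 358. 251.] [0.506 0.08  0.047]
scene driver 0.62 [172. 234. 229. 308.] [ 0.533 -0.143  0.018]
scene tray 0.78 [328. 267. 391. 319.] [0.606 0.099 0.006]
side module 0.97 [277. 167. 454. 312.] [ 0.526 -0.008  0.073]
((543.5369873046875, -37.99493408203125), (112.89764404296875, 271.08782958984375), 80.81448364257812)
side cell 0.77 [347. 279. 372. 319.] [0.49  0.09  0.055]
side driver 0.78 [348. 172. 427. 218.] [ 0.538 -0.148  0.023]
side tray 0.62 [243. 250. 321. 328.] [0.617 0.096 0.007]
```

View pics/s8.png

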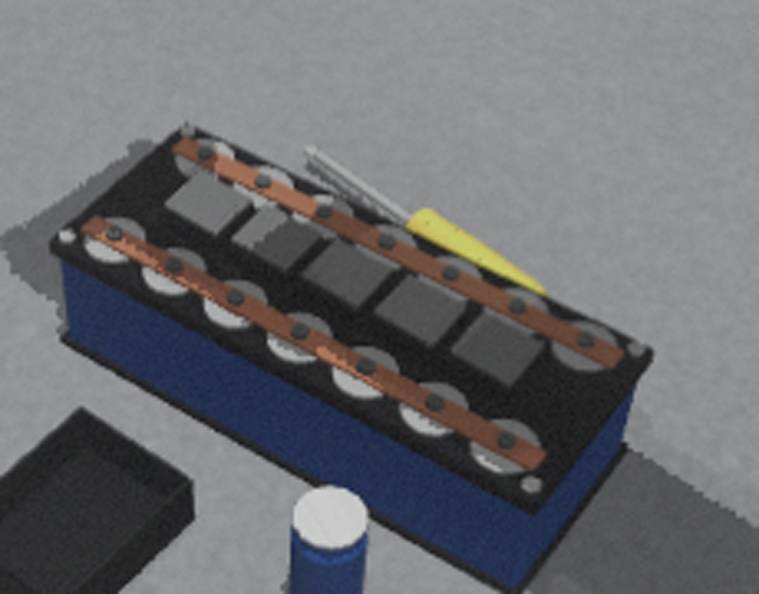

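All five caps lie flat, nothing else has moved, and the arm is clear of the row.

```bash
python3 -c "from station import sign_off; print(sign_off())"
```

```text
the job is handed in; nothing more can be done
None
```

I closed the five caps in one low pass with the shut fingertips, from the first cap to the fifth, hinge edge first. I then lifted straight up about 12 cm and handed the job in at about 13 s. The fingertips stayed close over the row for the whole pass, with short stops between move calls where I checked the camera.

- **Caps:** in the last side-camera check, all five lay nearly flat. Their slopes measured about 0.05–0.1 rad, under the 0.15 rad limit.
- **Force:** the wrist force read about 1 N at the end of every move, which is noise level. I had no readings in the middle of a move.
- **Module and bystanders:** the module measured within about 0.5 mm of its starting place. The cell and tray were within about 2 mm. The screwdriver's measured centre shifted about 6 mm in the scene view but only about 1 mm in the side view. I put that down to the detection outline, since nothing came near it.
- **Disagreement:** the side camera reads heights about 1.5–2 mm low on the module. Against that, the fingertips seemed 1–2 mm higher than the arm's own reading, so I lowered the pass by about 1 mm in total after the first cap.

No check failed, but signing off gives no verdict, so I can't confirm how it was judged.

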